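Hang the setting ring on the free branch of the gauge tree

TASK

Turn the gauge tree by its top knob until the empty branch clicks in over the index block on the foot. Then take the steel setting ring out of the vee block, pass it over the branch's head, slide it back until it bears on the stop collar, and let it hang there on the rod, snug to the collar. It is a gauge: feel your way and never force it against the tree, and leave the measuring tools lying about where they are.

Things in the scene. Friction and masses are not known exactly. Their poses are not given: they have to be found in the camera images.
- tree: Foot of the gauge tree, a grey disc 112 mm across and 12 mm high (22 mm in the middle), fixed to the bench. Origin: centre of its underside, on the spindle's axis; z up. Its -x axis points out over the index block, roughly towards the robot: the loading direction. The ring must never be pressed on any part of the tree with more than 20 N.
- index_block (a point): Top centre of the aluminium index block (12 x 26 mm) on the foot, 50 mm from the axis in the loading direction, 38 mm above the bench. Its spring roller drops into a notch of the spindle at every quarter turn, pulls it exactly in from up to 0.1 rad away and holds it: leaving a notch takes 0.2 N m, turning elsewhere 0.05 N m, and elsewhere the spindle stays as left.
- spindle (a joint): Angle (rad) of the spindle with its four level branches, growing anticlockwise seen from above, limits -0.6 and 6.9. At 0, and equally at 6.283, the empty branch stands over the index block; at angle a it points in the loading direction turned by a. The other three branches, at 90 degree steps, carry hung rings 40 to 44 mm across, 60 to 79 mm from the axis, tops up to 173 mm above the bench.
- knob (a point): Centre of the top of the black square knob on the spindle's axis, 190 mm above the bench; it turns with the spindle. Knob 34 mm across its flats, 22 mm high, the flats at 45 degrees between the branches; under it an aluminium hub 40 mm across, its top 24 mm below this point. Grip two oppopoint flats from above.
- branch_end (a point): Outer end point of the empty branch, on its axis, 100 mm from the spindle's axis, 155 mm above the bench. x runs level along the branch inwards, z up. From here inwards: domed head 21 mm in diameter (dome 7 mm, then 5 mm straight, so its back is at x = 12 mm), then bare rod. The ring's bore clears the head by 1.5 mm all round.
- rod (a point): Point on the axis of the empty branch, 26 mm inwards of branch_end, same axes. Rod 13 mm in diameter from x = -14 mm inwards; on it the dark stop collar, 31 mm across, 10 mm thick, clamped with its outer face anywhere from x = 12 to x = 38 mm: it differs each time and is not reported, so feel for it. It sits fast and does not give. A ring hung on the rod has its centre 5.5 mm below this axis.
- ring: Plain steel setting ring, 44 mm outside, bore 24 mm, 16 mm thick, about 0.13 kg, standing on edge in the vee block, bore along the vee. Origin: its centre; x along the bore. Grip it from above across the outside (44 mm) with the TCP 9 mm above its centre, so that the fingertips stay above the vee block's top, which is 13 mm below its centre.
- vee_block: Ground steel vee block, 50 x 48 x 42 mm, loose on the bench, the vee running along its x axis. Origin: centre of its underside. The ring stands in the vee, its centre 55 mm above the bench and within 6 mm of the block's middle along x.
- plug_gauge: Bystander: double-ended plug gauge, 122 mm long, 22 mm wide, 19 mm high, lying along its y axis. Origin: centre of its underside. Leave it alone.
- caliper: Bystander: digital caliper, 236 x 74 x 16 mm, lying along its y axis. Origin: centre of its underside. Leave it alone.
- hex_key: Bystander: black hex key, 88 x 32 x 7 mm, lying along its y axis. Origin: centre of its underside. Leave it alone.
Not all that is in view belongs to the job. There is more than one size of the ring; the job needs the smaller.

How it is judged:
By the outcome, as a careful person would: the job done as asked, in the order asked, and still so for the second after the job is handed in, with the robot touching nothing.
It also fails if it takes over 72 s, if anything falls off the work surface, if the arm or the gripper's body presses on something with over 40 N, if the wrist force passes 120 N, or if a joint passes its speed limit or range.

ROBOT

A 6-joint arm with a two-finger parallel gripper is mounted at the origin on a cart in front of the work surface, level with it; the furniture and walls round the work are solid. World frame = base frame: x ahead of the robot, y to its left, z up, the work surface at z = 0. Lengths are in m, angles in rad, forces in N, time in s.
With the tool pointing down it reaches from about 0.25 to 0.725 m from the base axis. Payload 4 kg.
Tool frame: the origin (TCP) lies between the finger pads, 19 mm behind the fingertips; this is the grasp point; z points along the fingers, y is the line along which they close (so a half turn about z gives the same grasp; the last joint's range is limited). The gripper opens to 85 mm and grips with 20 to 120 N. Pads are 22 mm wide; open, the fingers measure 114 mm over their backs; the gripper's body (76 mm by 85 mm) begins 54 mm behind the grasp point. The pads swing forward as they close: fully open they stand 13 mm farther back than shut.
Start: joints at [1.311, 0.241, 0.005, 1.335, 0, 1.571], TCP at [0.128, 0.483, 0.25] pointing down, gripper open.
Joint ranges: [-2.72, 2.72], [-1.05, 1.87], [-1.09, 1.28], [-1.99, 2.15], [-1.42, 1.44], [-3.14, 3.14]. Speed limits (rad/s): [2.79, 2.79, 3.14, 3.14, 3.14, 3.14].

INTERFACE

Orientations are given as a 3x3 rotation matrix whose columns are the frame's x, y, z axes.
In Python, from rig import arm, imaging gives the robot as it stands.
- The arm moves only by the tool move_arm, never from a script. Its argument "steps" is a list of rows, each a list of 3 entries, a list of its own where there are three numbers: the opening, from 0 (shut) to 1 (fully open), then the shift along the tool's x, y, z in units of 25 mm (1.0 is 25 mm), then the turn about the tool's z in rad. A call has 1 to 8 rows; each row shifts and turns the commanded pose from where the row before left it, along the tool's axes as they then stand; what a row does not reach is not made up. A row lasts 1/10 s, in which the tool goes at most 50 mm and 8.59 degrees, less where a joint would pass 70% of its speed; a pose out of reach is approached as far as the arm can. A call is refused whole if a number of a shift passes 1 or a number of a turn 0.15, either way. A call with a gripper value outside its range is refused whole. The fingers move at their own pace and stop on an object; "newtons" is the grip in N (left out, the last holds). Time passes only in rows, so rows that do not move let the fingers close. It gives the time, the measured TCP pose, the force, the opening and the grip force at its end, in the units of the state.
- arm.state(): the state, without advancing time (a new reading comes with each control period).
- imaging.capture(name): name is "scene" or "top" or "wrist"; returns a dict with "color" (384x512x3 uint8, red, green, blue), "fx", "fy", "cx", "cy" (pixels), "k1" (the pictures are not rectified: a ray, as slopes to the right and down, at radius r is drawn at 1 + k1 r^2 times it, then the intrinsics apply), "world_to_cam" (4x4, takes a point from world to camera coordinates). Camera axes: x right, y up, looking along -z (the intrinsics and any distortion apply to the point x, -y, -z); pixel columns grow to the right and rows downward; lengths in m; the calibration is good to about 2 mm. A picture is of the moment at which its call begins. There is no depth.
- arm.job_done(): hands the job in; it is judged then, once.
The state is a dict: "time": time; "joints": joint angles; "joint_vel": joint speeds; "joint_efforts": joint torques, N m; "eef_pos": TCP position; "tcp_rot": TCP orientation; "wrist_force": force on the tool from outside, world axes, zero at the start; "wrist_torque": the same for the moment, N m; "grip_width": finger opening in m; "grasp_force": force on a finger pad.
Only numpy, scipy, OpenCV 4.12 (cv2) and the standard library are available. Lean on these libraries where they do the work, as an engineer would, in place of code of your own. Each camera call takes 0.05 s, during which the arm holds its last target. There are 200 camera calls.

## Working session

There is one attempt and no reset: what is moved stays moved. The work goes in short steps, Python scripts to look and compute and a tool call to move; the robot and the scene stay as the last step left them, time stands still between calls to the robot, and variables do not carry over. Pictures are saved under pics/ and viewed, at most 10 in all, crops included, and the job is handed in when it is done.

Besides the shell and the picture viewer there is one more tool, called as name(argument=value, ...) on one line, values as JSON. move_arm: Moves the arm, as the interface text tells. Its arguments: {"type":"object","properties":{"steps":{"type":"array","items":{"type":"array"}},"newtons":{"type":"number"}},"required":["steps"]}

```bash
mkdir -p pics; ls
python3 - <<'E'
from rig import arm, imaging
import cv2,numpy as np
ims=[]
for n in("scene","top"):
    c=imaging.capture(n); cv2.imwrite(f"pics/{n}0.png",c["color"][:,:,::-1]); print(n,c["fx"],c["cx"],c["cy"],c["k1"],np.round(c["world_to_cam"],3).tolist())
s=arm.state();print(s["time"],s["eef_pos"],np.round(s["tcp_rot"],3).tolist(),s["grip_width"])
E
```

```text
pics
scene 423.09089276507905 252.27346482149824 185.42093056712622 -0.04746639822257147 [[-0.466, 0.885, -0.017, 0.094], [-0.63, -0.319, 0.708, 0.26], [0.621, 0.34, 0.706, -1.367], [0.0, 0.0, 0.0, 1.0]]
top 381.2940809738476 249.33910118398202 194.89267651870895 -0.04433417681949185 [[-0.014, -1.0, -0.01, 0.148], [0.989, -0.015, 0.146, -0.519], [-0.146, -0.008, 0.989, -0.901], [0.0, 0.0, 0.0, 1.0]]
0.1 [0.12829734 0.48271878 0.24919018] [[-0.966, 0.257, -0.0], [0.257, 0.966, -0.002], [-0.0, -0.002, -1.0]] 0.08554999190100045
```

View pics/scene0.png

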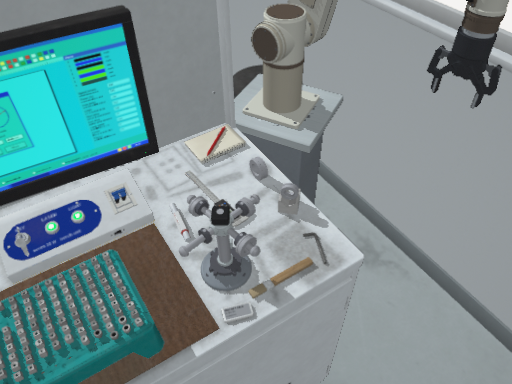

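View pics/top0.png

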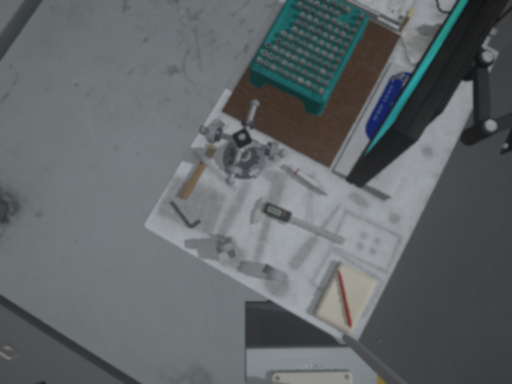

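Scene view: the tree knob is near (220,210), with two rings in blocks near (258,170) and (290,195). Top view: the knob is at (241,137), the bare branch points to (252,108), and the ring blocks are at (228,245) and (262,270). I'll enlarge both.

Run:
```python
import cv2,numpy as np
a=cv2.imread("pics/scene0.png")[140:295,165:345];b=cv2.imread("pics/top0.png")[90:290,175:315]
a=cv2.resize(a,None,fx=4.4,fy=3.8*4.4/4.4*1.0,interpolation=cv2.INTER_CUBIC) if 0 else cv2.resize(a,(720,620)[:2],interpolation=cv2.INTER_CUBIC)[:600]
b=cv2.resize(b,(420,600),interpolation=cv2.INTER_CUBIC)
cv2.imwrite("pics/a.png",a);cv2.imwrite("pics/b.png",b)
```

```text
(no output)
```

View pics/a.png

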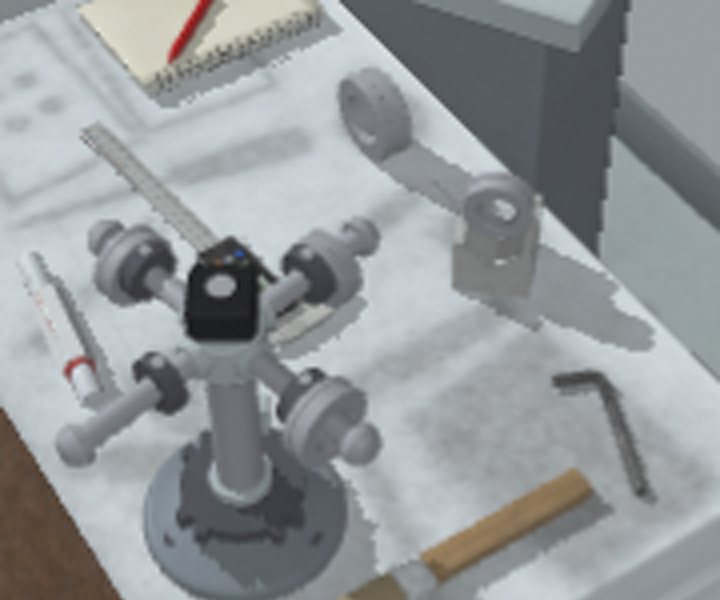

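View pics/b.png

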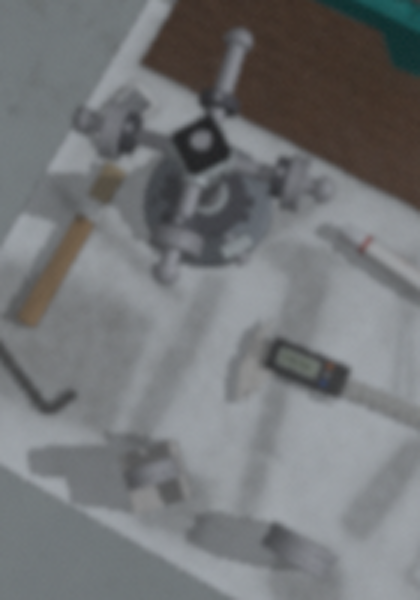

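Candidates for the ring:
- **Scene (291,194), crop a (503,210):** a ring standing in the only vee block. By the description this is the one I want.
- **Scene (259,169), crop a (375,113):** a larger ring standing free on the bench, a decoy.
- **Hung rings on the tree:** crop a (135,262), (335,270) and (325,418).

The bare branch runs to crop a (65,448), which is top crop (238,32). The index block looks to be at top crop (240,245). Next I'll cast rays.

```bash
cat > h.py <<'E'
from rig import arm, imaging
import cv2,numpy as np
def ray(c,u,v):
    K=np.array([[c["fx"],0,c["cx"]],[0,c["fy"],c["cy"]],[0,0,1]])
    x,y=cv2.undistortPoints(np.array([[[u,v]]],float),K,np.array([c["k1"],0,0,0.]))[0,0]
    T=np.array(c["world_to_cam"]);R=T[:3,:3]
    d=R.T@np.array([x,-y,-1]);return -R.T@T[:3,3],d/np.linalg.norm(d)
def plane(c,u,v,z):
    o,d=ray(c,u,v);return o+d*(z-o[2])/d[2]
def tri(r1,r2):
    A=sum(np.eye(3)-np.outer(d,d) for o,d in(r1,r2));b=sum((np.eye(3)-np.outer(d,d))@o for o,d in(r1,r2))
    return np.linalg.solve(A,b)
def proj(c,p):
    T=np.array(c["world_to_cam"]);q=T[:3,:3]@np.asarray(p)+T[:3,3]
    x,y=q[0]/-q[2],-q[1]/-q[2];s=1+c["k1"]*(x*x+y*y)
    return c["fx"]*x*s+c["cx"],c["fy"]*y*s+c["cy"]
E
python3 - <<'E'
from h import *
S=imaging.capture("scene");T=imaging.capture("top")
np.set_printoptions(precision=4,suppress=True)
sa=lambda u,v:(165+u/4,140+v/4); tb=lambda u,v:(175+u/3,90+v/3)
for n,p,q,z in(("knob",(220,287),(202,140),.19),("end",(65,448),(240,32),.155),("hung low",(362,443),(75,120),.155),("hung upR",(368,235),(165,272),.155),("hung upL",(100,237),(322,188),.155)):
    print(n,tri(ray(S,*sa(*p)),ray(T,*tb(*q))),plane(S,*sa(*p),z),plane(T,*tb(*q),z))
print("index",plane(T,*tb(238,245),.038))
print("foot",plane(S,*sa(245,515),.012),plane(T,*tb(208,207),.012))
print("ring ctr",plane(S,*sa(500,207),.055),"top",plane(T,*tb(150,460),.077))
print("vee corners top", [plane(T,*tb(*p),.042) for p in((125,470),(175,505),(135,510),(190,490))])
print("vee scene corners",[plane(S,*sa(*p),.042) for p in((455,228),(530,250),(541,195))])
E
```

```text
knob [0.6232 0.1546 0.1878] [0.6241 0.1575 0.19  ] [0.6235 0.1528 0.19  ]
end [0.7162 0.1257 0.1562] [0.7151 0.1266 0.155 ] [0.7176 0.1244 0.155 ]
hung low [0.6512 0.2468 0.1562] [0.6507 0.2458 0.155 ] [0.6513 0.2475 0.155 ]
hung upR [0.5345 0.1848 0.1539] [0.534  0.1885 0.155 ] [0.5359 0.1815 0.155 ]
hung upL [0.5967 0.0665 0.1542] [0.5972 0.0671 0.155 ] [0.5965 0.0664 0.155 ]
index [0.5796 0.1278 0.038 ]
foot [0.6295 0.1617 0.012 ] [0.6187 0.1528 0.012 ]
ring ctr [0.3945 0.2045 0.055 ] top [0.4027 0.1987 0.077 ]
vee corners top [array([0.3958, 0.2215, 0.042 ]), array([0.3674, 0.1815, 0.042 ]), array([0.3639, 0.2135, 0.042 ]), array([0.3792, 0.1693, 0.042 ])]
vee scene corners [array([0.4111, 0.1829, 0.042 ]), array([0.4072, 0.2304, 0.042 ]), array([0.362 , 0.2181, 0.042 ])]
```

move_arm(steps=[[1, [-0.94, -0.31, 0], 0], [1, [-0.94, -0.31, 0], 0], [1, [-0.94, -0.31, 0], 0], [1, [-0.94, -0.31, 0], 0], [1, [-0.94, -0.31, 0], 0], [1, [-0.94, -0.31, 0], 0], [1, [-0.94, -0.31, 0], 0], [1, [-0.94, -0.31, 0], 0]])

```text
time: 1.0
eef_pos: [0.2949, 0.3742, 0.2498]
tcp_rot: [[-0.966, 0.257, -0.0], [0.257, 0.966, -0.0], [0.0, -0.0, -1.0]]
wrist_force: [-1.3, 0.5, -0.4]
grip_width: 0.0854
grasp_force: 0.0
```

move_arm(steps=[[1, [-0.94, -0.31, 0], 0], [1, [-0.94, -0.31, 0], 0], [1, [-0.94, -0.31, 0], 0], [1, [-0.94, -0.31, 0], 0], [1, [-0.94, -0.31, 0], 0], [1, [-0.94, -0.31, 0], 0], [1, [-0.94, -0.31, 0], 0], [1, [0, 0, 0], 0]])

```text
time: 1.8
eef_pos: [0.4412, 0.2788, 0.2495]
tcp_rot: [[-0.965, 0.26, 0.0], [0.26, 0.965, -0.001], [-0.0, -0.001, -1.0]]
wrist_force: [-0.9, -0.1, 0.2]
grip_width: 0.0856
grasp_force: 0.0
```

Run:
```python
from h import *
np.set_printoptions(precision=4,suppress=True)
W=imaging.capture("wrist");np.save("w1.npy",W,allow_pickle=True);print(arm.state()["joints"])
T=W["world_to_cam"];print(W["fx"],-T[:3,:3].T@T[:3,3],-T[2,:3])
cv2.imwrite("pics/w1.png",W["color"][:,:,::-1])
for p in((.624,.156,.19),(.3945,.2,.055),(.58,.128,.038)):print(proj(W,p))
```

```text
[0.5659 0.2836 0.0611 1.3491 0.0002 0.8282]
331.8927511815576 [0.3627 0.3005 0.3723] [ 0.303  -0.0837 -0.9493]
(np.float64(168.89530868817096), np.float64(451.550646907628))
(np.float64(160.40743178683556), np.float64(150.81880376462735))
(np.float64(161.8985384894977), np.float64(309.90569310694923))
```

View pics/w1.png

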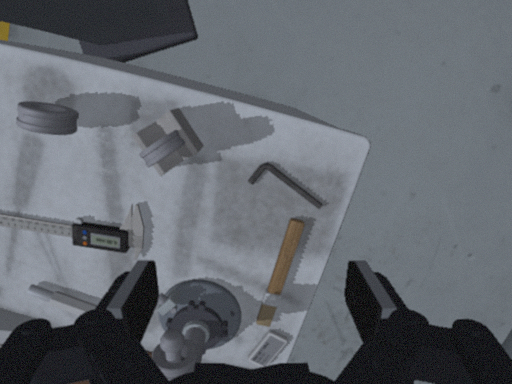

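The wrist view shows the ring in the vee block at (165,148), the larger free-standing ring at (47,117), and the foot with its index block near (168,310). Next is a close crop of the ring and the foot, side by side.

Run:
```python
import cv2,numpy as np
w=cv2.imread("pics/w1.png")
a=cv2.resize(w[95:185,125:215],(540,540),interpolation=cv2.INTER_CUBIC)[:, 40:500]
b=cv2.resize(w[270:360,150:250],(340*0+400,360),interpolation=cv2.INTER_CUBIC)
o=np.zeros((540,800,3),np.uint8);o[:, :460]=a;o[:360,460:800]=b[:, :340]
cv2.imwrite("pics/w1c.png",o)
```

```text
(no output)
```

View pics/w1c.png

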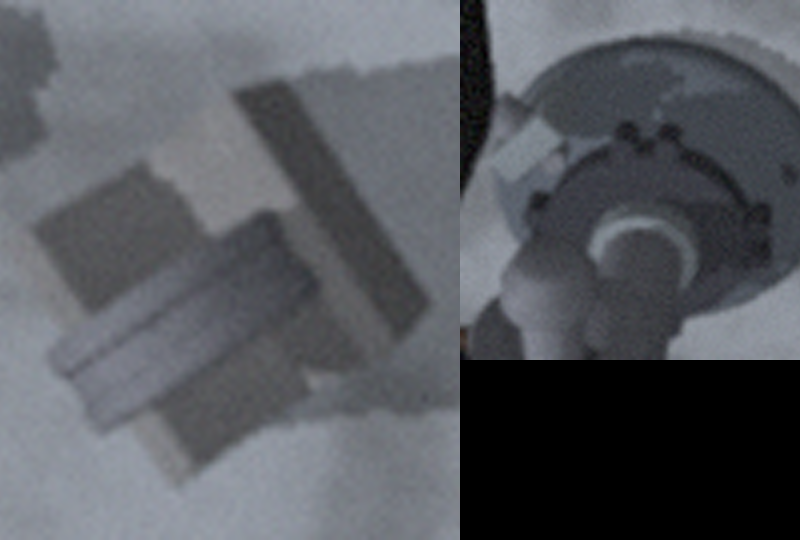

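The crop confirms the ring in the vee block, a thin cylinder centred near (185,321). The block's top corners are at (35,232), (238,95), (392,350) and (180,487). The index block's light top is centred at (529,149).

Run:
```python
from h import *
np.set_printoptions(precision=4,suppress=True)
W=np.load("w1.npy",allow_pickle=True).item()
A=lambda x,y:(125+(40+x)/6,95+y/6);B=lambda x,y:(150+(x-460)/4,270+y/4)
R=[plane(W,*A(*p),.055) for p in((50,355),(270,215),(318,285),(103,430))]
print("ring",R,np.mean(R,0))
V=np.array([plane(W,*A(*p),.042) for p in((35,232),(238,95),(392,350),(180,487))])
print("vee",V,V.mean(0))
for i,j in((0,1),(3,2),(0,3),(1,2)):
    d=V[j]-V[i];print("edge",np.linalg.norm(d),np.arctan2(d[1],d[0]))
for i,j in((0,1),(3,2)):
    d=R[j]-R[i];print("ringw",np.linalg.norm(d),np.arctan2(d[1],d[0]))
I=np.array([plane(W,*B(*p),.038) for p in((493,158),(543,115),(563,142),(515,182))]);c=I.mean(0);d=I[1]-I[0]
print("index",I,c,"long",np.linalg.norm(d),np.arctan2(d[1],d[0]))
L=c[:2]-np.array([.6243,.156]);print("L",np.linalg.norm(L),np.arctan2(L[1],L[0]))
```

```text
ring [array([0.3921, 0.1794, 0.055 ]), array([0.3805, 0.2216, 0.055 ]), array([0.3932, 0.2255, 0.055 ]), array([0.4063, 0.1835, 0.055 ])] [0.393  0.2025 0.055 ]
vee [[0.3731 0.1793 0.042 ]
 [0.3614 0.2195 0.042 ]
 [0.4082 0.231  0.042 ]
 [0.4211 0.1882 0.042 ]] [0.391  0.2045 0.042 ]
edge 0.0419251608637173 1.854634810438747
edge 0.04473370542410348 1.863485976808019
edge 0.048814750819621125 0.18283519407640217
edge 0.04821644779175956 0.23995390742715741
ringw 0.04380950142896493 1.8388468117093337
ringw 0.04399150094432634 1.872398531962304
index [[0.5784 0.1238 0.038 ]
 [0.5673 0.1444 0.038 ]
 [0.578  0.1469 0.038 ]
 [0.5884 0.1272 0.038 ]] [0.578  0.1356 0.038 ] long 0.02332502347325525 2.0641301732178827
L 0.05058665912317728 -2.725818378812405
```

move_arm(steps=[[1, [-0.93, -0.315, 0], 0], [1, [-0.93, -0.315, 0], 0], [1, [-0.93, -0.315, 0], 0], [1, [-0.93, -0.315, 0], 0], [1, [-0.93, -0.315, 0], 0], [1, [-0.93, -0.315, 0], 0], [1, [-0.93, -0.315, 0], 0], [1, [-0.93, -0.315, 0], 0]])

```text
time: 2.65
eef_pos: [0.6027, 0.1722, 0.2499]
tcp_rot: [[-0.967, 0.256, -0.001], [0.256, 0.967, 0.0], [0.001, 0.0, -1.0]]
wrist_force: [-0.5, -0.6, 0.5]
grip_width: 0.0856
grasp_force: 0.0
```

move_arm(steps=[[1, [-0.9, -0.32, 0], 0], [1, [0, 0, 0], -0.148], [1, [0, 0, 0], -0.148], [1, [0, 0, 0], -0.148], [1, [0, 0, 0], -0.148], [1, [0, 0, 0], -0.148], [1, [0, 0, 0], 0], [1, [0, 0, 0], 0]])

```text
time: 3.45
eef_pos: [0.622, 0.1589, 0.2499]
tcp_rot: [[-0.888, -0.46, -0.001], [-0.46, 0.888, 0.0], [0.0, 0.0, -1.0]]
wrist_force: [-0.8, -0.2, -0.4]
grip_width: 0.0851
grasp_force: 0.0
```

Run:
```python
from h import *
s=arm.state();print(s["time"],s["eef_pos"],s["joints"],s["wrist_torque"])
W=imaging.capture("wrist");np.save("w2.npy",W,allow_pickle=True)
cv2.imwrite("pics/w2.png",W["color"][:,:,::-1])
for p in((.624,.156,.19),(.3945,.2,.055),(.58,.133,.038)):print(proj(W,p))
```

```text
3.45 [0.62198766 0.15892959 0.24989454] [ 2.50062446e-01  5.35597783e-01  4.41462394e-01  1.47719395e+00
  2.33695027e-04 -2.28120858e-01] [ 0.04219901 -0.0034682   0.05720476]
(np.float64(244.44640573283135), np.float64(231.22441864347167))
(np.float64(410.3637553165614), np.float64(-25.33334060936548))
(np.float64(246.83787738903857), np.float64(122.60695090629379))
```

View pics/w2.png

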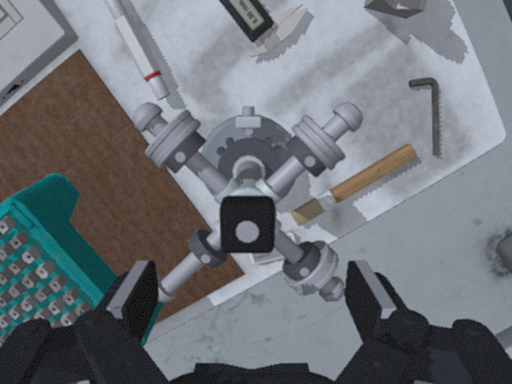

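The wrist view shows the knob square to the fingers, with its disc at (247,231). The index block is at (248,121), and the bare branch runs to the lower left near (163,292). The other tips are at (150,115), (347,115) and (333,290).

Run:
```python
from h import *
np.set_printoptions(precision=4,suppress=True)
W=np.load("w2.npy",allow_pickle=True).item()
k=plane(W,247,231,.19);i=plane(W,248,121,.038)
print(k,i,np.linalg.norm((i-k)[:2]),np.arctan2(*(i-k)[1::-1]))
# knob top outline from dark mask
g=cv2.cvtColor(W["color"],cv2.COLOR_RGB2GRAY);m=(g<40).astype(np.uint8);m[:185]=0;m[258:]=0;m[:,:210]=0;m[:,285:]=0
c=max(cv2.findContours(m,0,2)[0],key=cv2.contourArea);r=cv2.minAreaRect(c);print(r)
K=np.array([plane(W,*p,.19)for p in cv2.boxPoints(r)]);print(K,K.mean(0))
t={n:plane(W,*p,.155) for n,p in(("A",(150,115)),("B",(347,115)),("C",(333,290)),("E",(163,292)))}
for a,b in(("A","C"),("B","E")):
    d=t[b]-t[a];print(a,b,t[a],t[b],(t[a]+t[b])/2,np.linalg.norm(d),np.arctan2(d[1],d[0]))
```

```text
[0.6232 0.1573 0.19  ] [0.5781 0.1333 0.038 ] 0.051080661449130066 -2.6527163753583314
((247.5, 225.0), (56.0, 53.0), 90.0)
[[0.611  0.1341 0.19  ]
 [0.5969 0.1614 0.19  ]
 [0.6287 0.1788 0.19  ]
 [0.6437 0.1498 0.19  ]] [0.6201 0.156  0.19  ]
A C [0.5935 0.0711 0.155 ] [0.6512 0.2457 0.155 ] [0.6224 0.1584 0.155 ] 0.18393810868059712 1.2515437016756756
B E [0.5351 0.1844 0.155 ] [0.7133 0.1297 0.155 ] [0.6242 0.1571 0.155 ] 0.18640511522273176 -0.2977005768197953
```

move_arm(steps=[[1, [0, -0.1, 0.5], 0], [1, [0, 0, 0.5], 0], [1, [0, 0, 0.5], 0], [1, [0, 0, 0.5], 0], [1, [0, 0, 0.4], 0], [1, [0, 0, 0], 0]])

```text
time: 4.1
eef_pos: [0.6225, 0.1556, 0.1875]
tcp_rot: [[-0.887, -0.462, -0.004], [-0.462, 0.887, -0.001], [0.004, 0.001, -1.0]]
wrist_force: [-0.4, 0.4, 0.7]
grip_width: 0.0859
grasp_force: 0.0
```

move_arm(newtons=50, steps=[[0, [0, 0, 0], 0], [0, [0, 0, 0], 0], [0, [0, 0, 0], 0], [0, [0, 0, 0], 0], [0, [0, 0, 0], 0], [0, [0, 0, 0], 0]])

```text
time: 4.7
eef_pos: [0.6237, 0.1569, 0.1912]
tcp_rot: [[-0.887, -0.463, 0.001], [-0.463, 0.887, 0.002], [-0.002, 0.001, -1.0]]
wrist_force: [-2.3, 3.3, 6.3]
grip_width: 0.0328
grasp_force: 55.2
```

move_arm(steps=[[0, [0, 0, -0.12], 0], [0, [0, 0, 0], 0.147], [0, [0, 0, 0], 0.147], [0, [0, 0, 0], 0.147], [0, [0, 0, 0], 0.147], [0, [0, 0, 0], 0.147], [0, [0, 0, 0], 0.147], [0, [0, 0, 0], 0]])

```text
time: 5.5
eef_pos: [0.6237, 0.1573, 0.1912]
tcp_rot: [[-0.92, 0.392, -0.001], [0.392, 0.92, 0.002], [0.002, 0.001, -1.0]]
wrist_force: [1.1, 5.3, -5.5]
grip_width: 0.0329
grasp_force: 54.0
```

move_arm(steps=[[0, [0, 0, 0.05], 0.147], [0, [0, 0, 0], 0.147], [0, [0, 0, 0], 0.147], [0, [0, 0, 0], 0.147], [0, [0, 0, 0], 0.147], [0, [0, 0, 0], 0.147], [0, [0, 0, 0], 0.147], [0, [0, 0, 0], 0.147]])

```text
time: 6.3
eef_pos: [0.6241, 0.1575, 0.1912]
tcp_rot: [[0.011, 1.0, 0.001], [1.0, -0.011, 0.002], [0.002, 0.001, -1.0]]
wrist_force: [0.0, 6.0, -2.2]
grip_width: 0.0327
grasp_force: 54.4
```

move_arm(steps=[[0, [0, 0, 0], 0.147], [0, [0, 0, 0], 0.147], [0, [0, 0, 0], 0], [0, [0, 0, 0], 0], [0, [0, 0, 0], 0]])

```text
time: 6.8
eef_pos: [0.6242, 0.1575, 0.1912]
tcp_rot: [[0.295, 0.955, 0.001], [0.955, -0.295, 0.002], [0.002, 0.0, -1.0]]
wrist_force: [0.5, 5.9, -2.8]
grip_width: 0.0324
grasp_force: 54.4
```

Run:
```python
from h import *
s=arm.state();R=s["tcp_rot"];print(s["time"],s["eef_pos"],s["joints"],s["wrist_torque"],s["wrist_force"],np.arctan2(R[1][1],R[0][1]))
```

```text
6.8 [0.62422314 0.15749675 0.19119916] [2.46298665e-01 5.56370152e-01 3.24385020e-01 1.33747672e+00
 1.92464738e-03 2.11679087e+00] [ 1.13010179 -0.46355972 -0.01034316] [ 0.53272587  5.94269047 -2.77961538] -0.29969476016538027
```

Torque about z is about zero. I'll release, rise straight up and look.

move_arm(steps=[[1, [0, 0, 0], 0], [1, [0, 0, 0], 0], [1, [0, 0, 0], 0], [1, [0, 0, 0], 0], [1, [0, 0, -0.4], 0], [1, [0, 0, -1], 0], [1, [0, 0, -1], 0], [1, [0, 0, 0], 0]])

```text
time: 7.6
eef_pos: [0.6257, 0.1562, 0.2572]
tcp_rot: [[0.297, 0.955, 0.009], [0.955, -0.297, 0.002], [0.004, 0.008, -1.0]]
wrist_force: [0.8, -0.2, 0.7]
grip_width: 0.0858
grasp_force: 0.0
```

Run:
```python
from h import *
s=arm.state();print(s["time"],s["eef_pos"],s["joints"],s["wrist_force"])
W=imaging.capture("wrist");np.save("w3.npy",W,allow_pickle=True)
T=imaging.capture("top");np.save("t3.npy",T,allow_pickle=True)
S=imaging.capture("scene");np.save("s3.npy",S,allow_pickle=True)
o=np.zeros((600,800,3),np.uint8)
o[:384,:512]=W["color"];u,v=map(int,proj(T,(.6,.15,.1)));o[384:584,:300]=cv2.resize(T["color"][v-33:v+33,u-50:u+50],(300,200))
u,v=map(int,proj(S,(.6,.15,.1)));o[0:300,512:800]=cv2.resize(S["color"][v-50:v+50,u-48:u+48],(288,300))
cv2.imwrite("pics/w3.png",o[:,:,::-1])
```

```text
7.6 [0.62574408 0.15621674 0.25722293] [ 2.44755008e-01  5.32887010e-01  4.55728132e-01  1.48460391e+00
 -2.40454551e-04  2.11677973e+00] [ 0.79621298 -0.15172898  0.71962594]
```

View pics/w3.png

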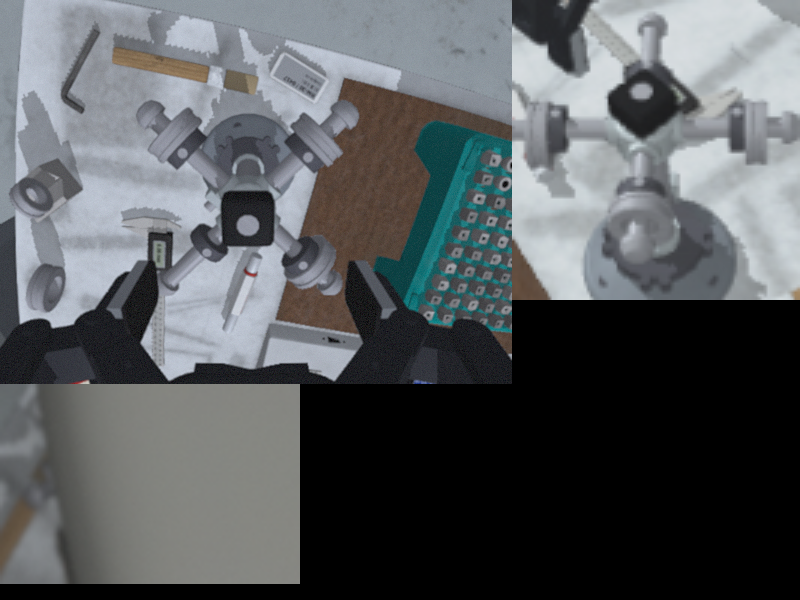

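After the turn, the wrist part of the picture shows the bare branch running from the hub to about (165,287), past its collar at (210,243). The other tips are at (149,112), (347,111) and (330,287).

Run:
```python
from h import *
np.set_printoptions(precision=4,suppress=True)
W=np.load("w3.npy",allow_pickle=True).item()
t={n:plane(W,*p,.155) for n,p in(("A",(149,112)),("B",(347,111)),("C",(330,287)),("E",(165,287)),("col",(203,250)))}
for a,b in(("A","C"),("B","E")):
    d=t[b]-t[a];print(a,b,t[a],t[b],(t[a]+t[b])/2,np.linalg.norm(d),np.arctan2(d[1],d[0]))
k=plane(W,247,225,.19);print("knob",k,"col r",np.linalg.norm((t["col"]-k)[:2]))
# white disc centre on knob
g=cv2.cvtColor(W["color"],cv2.COLOR_RGB2GRAY)[205:245,228:268];m=(g>90).astype(np.uint8)
n,_,st,ce=cv2.connectedComponentsWithStats(m);print([(int(st[i,4]),ce[i]+(228,205)) for i in range(1,n) if st[i,4]>50])
```

```text
A C [0.5806 0.2408 0.155 ] [0.6653 0.0726 0.155 ] [0.623  0.1567 0.155 ] 0.1883038595998083 -1.1044530666639791
B E [0.7071 0.2019 0.155 ] [0.5402 0.1122 0.155 ] [0.6237 0.1571 0.155 ] 0.18940224197338734 -2.6486279499245438
knob [0.6231 0.1576 0.19  ] col r 0.04860770950817088
[(378, array([247.4021, 225.0397]))]
```

move_arm(steps=[[1, [-0.1, -0.945, 0], 0], [1, [-0.1, -0.945, 0], 0], [1, [-0.1, -0.945, 0], 0], [1, [-0.1, -0.945, 0], 0], [1, [-0.1, -0.945, 0], 0], [1, [-0.1, -0.945, 0], 0], [1, [-0.1, -0.945, 0], 0], [1, [-0.1, -0.945, 0], 0]])

```text
time: 8.55
eef_pos: [0.4354, 0.1925, 0.2504]
tcp_rot: [[0.297, 0.955, -0.002], [0.955, -0.297, -0.001], [-0.002, -0.002, -1.0]]
wrist_force: [-0.6, -0.7, 0.6]
grip_width: 0.0853
grasp_force: 0.0
```

move_arm(steps=[[1, [-0.1, -0.945, 0], 0], [1, [-0.1, -0.945, 0], 0], [1, [0, 0, 0], -0.144], [1, [0, 0, 0.5], -0.144], [1, [0, 0, 0.5], -0.144], [1, [0, 0, 0.5], -0.144], [1, [0, 0, 0.5], -0.144], [1, [0, 0, 0], -0.144]])

```text
time: 9.35
eef_pos: [0.3886, 0.201, 0.1988]
tcp_rot: [[-0.539, 0.842, -0.005], [0.842, 0.539, -0.003], [0.0, -0.006, -1.0]]
wrist_force: [0.7, -0.4, 0.7]
grip_width: 0.0853
grasp_force: 0.0
```

move_arm(steps=[[1, [0, 0, 0], -0.144], [1, [0, 0, 0], -0.144], [1, [0, 0, 0], -0.144], [1, [0, 0, 0], -0.144], [1, [0, 0, 0], -0.144], [1, [0, 0, 0], -0.144], [1, [0, 0, 0], -0.144], [1, [0, 0, 0], -0.144]])

```text
time: 10.15
eef_pos: [0.3897, 0.2016, 0.2005]
tcp_rot: [[-0.989, -0.15, -0.002], [-0.15, 0.989, -0.001], [0.003, -0.001, -1.0]]
wrist_force: [0.5, 0.5, -0.6]
grip_width: 0.0854
grasp_force: 0.0
```

move_arm(steps=[[1, [0, 0, 0], -0.144], [1, [0, 0, 0], 0], [1, [0, 0, 0], 0]])

```text
time: 10.45
eef_pos: [0.39, 0.2017, 0.201]
tcp_rot: [[-0.96, -0.281, -0.002], [-0.281, 0.96, -0.001], [0.002, -0.0, -1.0]]
wrist_force: [-0.6, -0.0, -0.0]
grip_width: 0.0855
grasp_force: 0.0
```

Run:
```python
from h import *
s=arm.state();print(s["time"],s["eef_pos"],np.round(s["tcp_rot"],3).tolist(),s["joints"])
W=imaging.capture("wrist");np.save("w4.npy",W,allow_pickle=True)
u,v=map(int,proj(W,(.393,.2025,.055)));print(u,v)
u0,v0=max(0,u-75),max(0,v-75);print(u0,v0)
c=W["color"][v0:v0+150,u0:u0+150,::-1];cv2.imwrite("pics/w4.png",cv2.resize(c,(600,600*c.shape[0]//c.shape[1]),interpolation=cv2.INTER_CUBIC))
T=imaging.capture("top");np.save("t4.npy",T,allow_pickle=True)
```

```text
10.45 [0.39002892 0.20174165 0.20098604] [[-0.96, -0.281, -0.002], [-0.281, 0.96, -0.001], [0.002, -0.0, -1.0]] [ 4.77394469e-01  1.51918689e-01 -2.37332348e-01  1.18334433e+00
 -6.77121169e-05  1.92209050e-01]
250 192
175 117
```

View pics/w4.png

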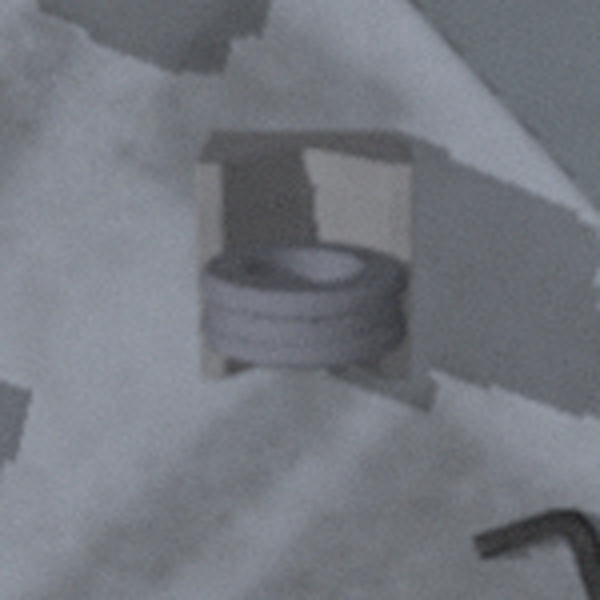

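The crop shows the right ring, square to the tool in the vee: sides at 203 and 408, top band from v 290 to 368.

Run:
```python
from h import *
np.set_printoptions(precision=4,suppress=True)
W=np.load("w4.npy",allow_pickle=True).item();q=lambda x,y:(175+x/4,117+y/4)
s=arm.state();R=np.array(s["tcp_rot"]);p=np.array(s["eef_pos"])
c=plane(W,*q(305.5,329),.077);print("ring",c,"tool delta",R.T@(c-p))
c2=plane(W,*q(305.5,320),.055)
L=[plane(W,*q(x,310),.06) for x in(203,408)];print("width",np.linalg.norm(L[1]-L[0]),np.mean(L,0),"tool",R.T@(np.mean(L,0)-p))
V=np.array([plane(W,*q(*x),.042) for x in((198,160),(415,160),(410,378),(204,380))])
print("vee",V,V.mean(0),[np.linalg.norm(V[i]-V[i-1]) for i in range(4)])
for i,j in((0,1),(3,0),(2,1)):
    d=R.T@(V[j]-V[i]);print(d)
```

```text
ring [0.3912 0.2026 0.077 ] tool delta [-0.0012  0.0005  0.1243]
width 0.04278276673070244 [0.3927 0.2031 0.06  ] tool [-0.0027  0.0004  0.1413]
vee [[0.3721 0.1729 0.042 ]
 [0.359  0.2178 0.042 ]
 [0.407  0.2319 0.042 ]
 [0.4206 0.1872 0.042 ]] [0.3897 0.2025 0.042 ] [np.float64(0.0505453376806197), np.float64(0.04671896559882447), np.float64(0.05005681972387767), np.float64(0.04672848137649854)]
[-0.0001  0.0467 -0.    ]
[0.0505 0.     0.    ]
[ 0.0501 -0.      0.    ]
```

move_arm(steps=[[1, [-0.05, 0.02, 0.9], 0], [1, [0, 0, 0.9], 0], [1, [0, 0, 0.9], 0], [1, [0, 0, 0.9], 0], [1, [0, 0, 0.9], 0], [1, [0, 0, 0.5], 0], [1, [0, 0, 0.42], 0], [1, [0, 0, 0], 0]])

```text
time: 11.35
eef_pos: [0.3907, 0.2024, 0.065]
tcp_rot: [[-0.959, -0.283, -0.002], [-0.283, 0.959, -0.001], [0.003, -0.001, -1.0]]
wrist_force: [0.3, -0.2, 0.0]
grip_width: 0.0855
grasp_force: 0.0
```

move_arm(newtons=25, steps=[[0, [0, 0, 0], 0], [0, [0, 0, 0], 0], [0, [0, 0, 0], 0], [0, [0, 0, 0], 0], [0, [0, 0, 0], 0], [0, [0, 0, 0], 0]])

```text
time: 11.95
eef_pos: [0.3925, 0.2029, 0.0672]
tcp_rot: [[-0.959, -0.284, 0.002], [-0.284, 0.959, 0.0], [-0.002, -0.001, -1.0]]
wrist_force: [0.2, -1.8, 6.2]
grip_width: 0.0432
grasp_force: 27.5
```

move_arm(steps=[[0, [0, 0, -0.2], 0], [0, [0, 0, -0.6], 0], [0, [0, 0, -0.8], 0], [0, [0, 0, -0.8], 0], [0, [0, 0, -0.8], 0], [0, [0, 0, -0.8], 0], [0, [0, 0, -0.2], -0.1], [0, [0, 0, 0], -0.096]])

```text
time: 12.75
eef_pos: [0.3921, 0.2035, 0.1725]
tcp_rot: [[-0.883, -0.469, 0.002], [-0.469, 0.883, 0.002], [-0.002, 0.001, -1.0]]
wrist_force: [0.4, 0.4, -0.8]
grip_width: 0.0434
grasp_force: 26.8
```

move_arm(steps=[[0, [-0.26, -0.8, 0], 0], [0, [-0.26, -0.8, 0], 0], [0, [-0.26, -0.8, 0], 0], [0, [-0.26, -0.8, 0], 0], [0, [-0.26, -0.8, 0], 0], [0, [-0.26, -0.8, 0], 0], [0, [-0.26, -0.8, 0], 0], [0, [-0.1, -0.33, 0], 0]])

```text
time: 13.55
eef_pos: [0.504, 0.0932, 0.171]
tcp_rot: [[-0.886, -0.464, -0.0], [-0.464, 0.886, 0.0], [0.0, 0.0, -1.0]]
wrist_force: [-0.3, -0.5, -1.0]
grip_width: 0.043
grasp_force: 26.8
```

move_arm(steps=[[0, [0, 0, 0], 0], [0, [0, 0, 0], 0], [0, [0, 0, 0], 0]])

```text
time: 13.85
eef_pos: [0.5023, 0.0947, 0.1712]
tcp_rot: [[-0.885, -0.466, -0.001], [-0.466, 0.885, 0.0], [0.001, 0.001, -1.0]]
wrist_force: [0.2, 0.8, -1.0]
grip_width: 0.0431
grasp_force: 26.8
```

Run:
```python
from h import *
s=arm.state();print(s["time"],s["eef_pos"],np.round(s["tcp_rot"],3).tolist(),s["wrist_force"],s["wrist_torque"])
W=imaging.capture("wrist");np.save("w5.npy",W,allow_pickle=True);S=imaging.capture("scene");np.save("s5.npy",S,allow_pickle=True);T=imaging.capture("top");np.save("t5.npy",T,allow_pickle=True)
u,v=map(int,proj(S,(.52,.10,.155)));print(u,v,proj(W,(.535,.1105,.155)),proj(W,(.504,.0942,.155)))
w=cv2.resize(W["color"][110:310,150:350],(500,500),interpolation=cv2.INTER_CUBIC)
o=np.zeros((500,800,3),np.uint8);o[:,:500]=w;o[:,500:]=cv2.resize(S["color"][v-50:v+50,u-30:u+30],(300,500),interpolation=cv2.INTER_CUBIC)
cv2.imwrite("pics/w5.png",o[:,:,::-1]);print(u-30,v-50)
```

```text
13.85 [0.50234464 0.09472499 0.17116308] [[-0.885, -0.466, -0.001], [-0.466, 0.885, 0.0], [0.001, 0.001, -1.0]] [ 0.15608494  0.84841848 -1.00981812] [ 0.04592336  0.00519992 -0.03825689]
223 180 (np.float64(247.78855848287168), np.float64(329.0176778130347)) (np.float64(247.48020344195146), np.float64(270.03008552277663))
193 130
```

View pics/w5.png

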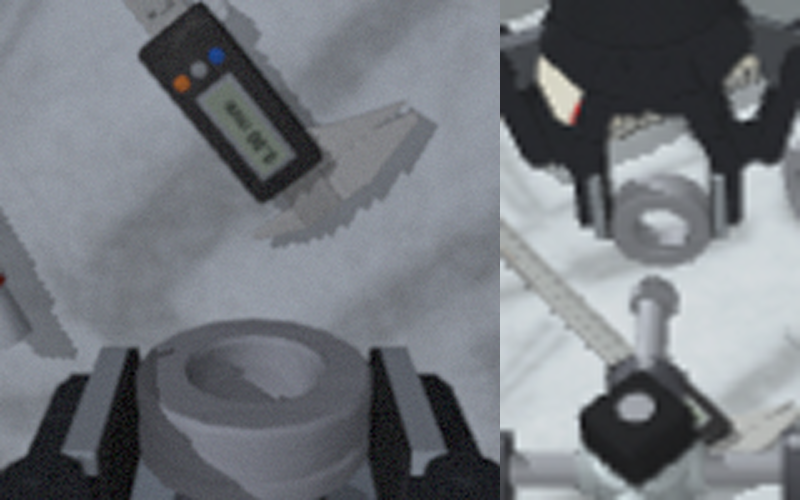

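The left crop shows the held ring's outer face centred at (253,374). In the scene crop on the right, the ring is at (661,220) and the branch head at (655,298), roughly in line. I'll work out the residual offsets.

Run:
```python
from h import *
np.set_printoptions(precision=4,suppress=True)
W=np.load("w5.npy",allow_pickle=True).item();S=np.load("s5.npy",allow_pickle=True).item()
s=arm.state();p=np.array(s["eef_pos"]);R=np.array(s["tcp_rot"])
for d in(.006,.009,.012,.015):
    f=p+R@[.008,0,d];t=np.linspace(0,2*np.pi,73)
    E=np.array([proj(W,f+R@[0,.022*np.cos(a),.022*np.sin(a)]) for a in t]);B=np.array([proj(W,f+R@[0,.012*np.cos(a),.012*np.sin(a)]) for a in t])
    g=lambda E:[((E[:,0].min()-150)*2.5),((E[:,0].max()-150)*2.5),((E[:,1].min()-110)*2.5),((E[:,1].max()-110)*2.5)]
    print(d,np.round(g(E)),np.round(g(B)))
ax=np.array([.6242,.1572]);L=np.array([np.cos(-2.656),np.sin(-2.656)]);n=np.array([-.4667,.8844])*1
print("tcp along,lat",(p[:2]-ax)@L,(p[:2]-ax)@n)
rc=p+R@[0,0,.0122];h=np.r_[ax+.094*L,.155]
print("scene ring pred",proj(S,rc),"seen",(225.2,174),"head pred",proj(S,h),"seen",(224,189.6))
for dl in(.002,):print("lat 2mm:",proj(S,np.r_[ax+.094*L+dl*n,.155]))
```

```text
0.006 [122. 375. 331. 459.] [180. 317. 354. 423.]
0.009 [125. 372. 325. 448.] [182. 316. 347. 413.]
0.012 [127. 370. 318. 437.] [183. 315. 340. 404.]
0.015 [130. 368. 312. 426.] [184. 314. 333. 395.]
tcp along,lat 0.13664743701217935 0.0014011973735881741
scene ring pred (np.float64(224.8850723651339), np.float64(173.5932647455161)) seen (225.2, 174) head pred (np.float64(223.4133057304774), np.float64(189.07725206664725)) seen (224, 189.6)
lat 2mm: (np.float64(224.37059439795803), np.float64(189.065650117198))
```

move_arm(steps=[[0, [0, -0.05, 0.16], 0], [0, [-0.3, 0, 0], 0], [0, [-0.3, 0, 0], 0], [0, [-0.3, 0, 0], 0], [0, [0, 0, 0], 0], [0, [0, 0, 0], 0], [0, [0, 0, 0], 0]])

```text
time: 14.7
eef_pos: [0.5235, 0.1034, 0.1671]
tcp_rot: [[-0.885, -0.465, -0.001], [-0.465, 0.885, -0.0], [0.001, 0.0, -1.0]]
wrist_force: [0.4, 0.5, -1.1]
grip_width: 0.0429
grasp_force: 26.8
```

move_arm(steps=[[0, [-0.1, 0.03, 0], 0], [0, [-0.12, 0, 0], 0], [0, [-0.12, 0, 0], 0], [0, [-0.12, 0, 0], 0], [0, [0, 0, 0], 0], [0, [0, 0, 0], 0]])

```text
time: 15.3
eef_pos: [0.5335, 0.1095, 0.1672]
tcp_rot: [[-0.885, -0.466, -0.0], [-0.466, 0.885, -0.0], [0.0, -0.0, -1.0]]
wrist_force: [0.7, 0.4, -1.1]
grip_width: 0.0428
grasp_force: 26.8
```

move_arm(steps=[[0, [-0.12, 0, 0], 0], [0, [-0.12, 0, 0], 0], [0, [-0.1, 0, 0], 0], [0, [0, 0, 0], 0], [0, [0, 0, 0], 0]])

```text
time: 15.8
eef_pos: [0.541, 0.1134, 0.1672]
tcp_rot: [[-0.885, -0.466, -0.0], [-0.466, 0.885, -0.0], [0.0, 0.0, -1.0]]
wrist_force: [-0.3, -0.3, -2.0]
grip_width: 0.043
grasp_force: 26.8
```

move_arm(steps=[[0, [-0.1, 0, 0.02], 0], [0, [-0.12, 0, 0], 0], [0, [-0.12, 0, 0], 0], [0, [-0.1, 0, 0], 0], [0, [0, 0, 0], 0], [0, [0, 0, 0], 0]])

```text
time: 16.4
eef_pos: [0.5508, 0.1185, 0.1667]
tcp_rot: [[-0.885, -0.466, -0.0], [-0.466, 0.885, -0.0], [0.0, 0.0, -1.0]]
wrist_force: [0.2, -0.2, -0.9]
grip_width: 0.043
grasp_force: 26.8
```

Run:
```python
from h import *
S=imaging.capture("scene");W=imaging.capture("wrist");s=arm.state();p=np.array(s["eef_pos"]);print(s["time"],p,s["wrist_force"],s["wrist_torque"])
ax=np.array([.6242,.1572]);L=np.array([np.cos(-2.656),np.sin(-2.656)]);n=np.array([-.4667,.8844]);print((p[:2]-ax)@L,(p[:2]-ax)@n)
o=np.zeros((500,800,3),np.uint8);o[:,:420]=cv2.resize(W["color"][210:360,185:311],(420,500),interpolation=cv2.INTER_CUBIC)
u,v=map(int,proj(S,(.56,.12,.155)));o[:,420:]=cv2.resize(S["color"][v-50:v+50,u-38:u+38],(380,500),interpolation=cv2.INTER_CUBIC)
cv2.imwrite("pics/w6.png",o[:,:,::-1])
```

```text
16.5 [0.55065213 0.11850299 0.16670437] [-0.76292969 -0.06270565 -1.58800606] [-0.00955087  0.02880022 -0.06495838]
0.08310677525791395 0.0001011561449953749
```

View pics/w6.png

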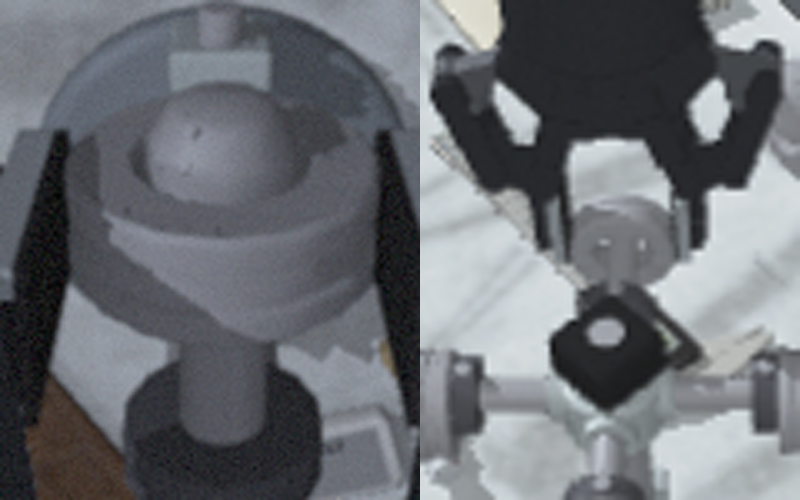

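The view shows the dome emerging through the bore, centred, with the branch right over the index block. The collar is below at (225,430). I'll carry on and feel for it.

move_arm(steps=[[0, [-0.15, 0, 0], 0], [0, [-0.15, 0, 0], 0], [0, [-0.15, 0, 0], 0], [0, [-0.15, 0, 0], 0], [0, [0, 0, 0], 0], [0, [0, 0, 0], 0]])

```text
time: 17.1
eef_pos: [0.5641, 0.1255, 0.1666]
tcp_rot: [[-0.885, -0.466, -0.0], [-0.466, 0.885, -0.0], [0.0, 0.0, -1.0]]
wrist_force: [0.1, -0.7, -1.2]
grip_width: 0.0431
grasp_force: 26.8
```

move_arm(steps=[[0, [-0.06, 0, 0], 0], [0, [-0.06, 0, 0], 0], [0, [-0.06, 0, 0], 0], [0, [0, 0, 0], 0], [0, [0, 0, 0], 0]])

```text
time: 17.6
eef_pos: [0.568, 0.1276, 0.1667]
tcp_rot: [[-0.885, -0.466, -0.0], [-0.466, 0.885, -0.0], [0.0, -0.0, -1.0]]
wrist_force: [1.1, -0.3, -0.4]
grip_width: 0.043
grasp_force: 26.8
```

move_arm(steps=[[0, [-0.06, 0, 0], 0], [0, [-0.06, 0, 0], 0], [0, [0, 0, 0], 0], [0, [0, 0, 0], 0]])

```text
time: 18.0
eef_pos: [0.5707, 0.129, 0.1667]
tcp_rot: [[-0.885, -0.465, -0.0], [-0.465, 0.885, -0.0], [0.0, 0.0, -1.0]]
wrist_force: [0.7, 0.0, -1.7]
grip_width: 0.0432
grasp_force: 26.8
```

move_arm(steps=[[0, [-0.06, 0, 0], 0], [0, [-0.06, 0, 0], 0], [0, [0, 0, 0], 0], [0, [0, 0, 0], 0]])

```text
time: 18.4
eef_pos: [0.5734, 0.1304, 0.1667]
tcp_rot: [[-0.885, -0.466, -0.0], [-0.466, 0.885, -0.0], [0.0, -0.0, -1.0]]
wrist_force: [0.4, -0.4, -0.5]
grip_width: 0.0432
grasp_force: 26.8
```

move_arm(steps=[[0, [-0.06, 0, 0], 0], [0, [-0.06, 0, 0], 0], [0, [0, 0, 0], 0], [0, [0, 0, 0], 0]])

```text
time: 18.8
eef_pos: [0.5756, 0.1316, 0.1666]
tcp_rot: [[-0.885, -0.466, -0.001], [-0.466, 0.885, -0.0], [0.001, 0.0, -1.0]]
wrist_force: [-1.9, -1.2, -0.4]
grip_width: 0.0432
grasp_force: 26.8
```

move_arm(steps=[[0, [-0.06, 0, 0], 0], [0, [-0.06, 0, 0], 0], [0, [0, 0, 0], 0], [0, [0, 0, 0], 0]])

```text
time: 19.2
eef_pos: [0.5758, 0.1317, 0.1664]
tcp_rot: [[-0.885, -0.465, -0.006], [-0.465, 0.885, -0.003], [0.007, 0.0, -1.0]]
wrist_force: [-8.6, -5.1, 3.2]
grip_width: 0.0432
grasp_force: 27.2
```

Contact with the collar at about 10 N. I'll ease back to a light touch, then lower the ring onto the rod.

move_arm(steps=[[0, [0.1, 0, 0], 0], [0, [0, 0, 0.05], 0], [0, [0, 0, 0.05], 0], [0, [0, 0, 0.05], 0], [0, [0, 0, 0.05], 0], [0, [0, 0, 0], 0], [0, [0, 0, 0], 0]])

```text
time: 19.9
eef_pos: [0.5757, 0.1316, 0.1617]
tcp_rot: [[-0.885, -0.465, -0.001], [-0.465, 0.885, -0.001], [0.002, -0.0, -1.0]]
wrist_force: [-3.2, -2.7, 1.8]
grip_width: 0.043
grasp_force: 27.0
```

move_arm(steps=[[0, [0, 0, 0.03], 0], [0, [0, 0, 0], 0], [0, [0, 0, 0], 0]])

```text
time: 20.2
eef_pos: [0.5757, 0.1316, 0.1616]
tcp_rot: [[-0.885, -0.465, -0.001], [-0.465, 0.885, -0.001], [0.001, -0.0, -1.0]]
wrist_force: [-5.2, -2.5, 4.8]
grip_width: 0.0431
grasp_force: 27.4
```

move_arm(steps=[[0, [0.02, 0, -0.04], 0], [0, [0, 0, 0], 0], [0.75, [0, 0, 0], 0], [0.75, [0, 0, 0], 0], [0.75, [0, 0, 0], 0], [0.75, [0, 0, 0], 0]])

```text
time: 20.8
eef_pos: [0.5766, 0.1321, 0.1623]
tcp_rot: [[-0.885, -0.466, 0.001], [-0.466, 0.885, 0.0], [-0.001, -0.0, -1.0]]
wrist_force: [1.0, -0.0, 0.4]
grip_width: 0.0641
grasp_force: 0.0
```

Run:
```python
from h import *
S=imaging.capture("scene");W=imaging.capture("wrist");s=arm.state();p=np.array(s["eef_pos"]);print(s["time"],p,s["wrist_force"],s["grip_width"])
o=np.zeros((500,800,3),np.uint8);o[:,:420]=cv2.resize(W["color"][210:360,185:311],(420,500),interpolation=cv2.INTER_CUBIC)
u,v=map(int,proj(S,(.56,.12,.155)));o[:,420:]=cv2.resize(S["color"][v-50:v+50,u-38:u+38],(380,500),interpolation=cv2.INTER_CUBIC)
cv2.imwrite("pics/w7.png",o[:,:,::-1])
```

```text
20.9 [0.57627671 0.13195677 0.16215274] [-0.54047785  0.09201353  0.42165292] 0.06386074454887772
```

I count 11 pictures viewed, one over the limit of 10, so I won't view any more. I'll retreat straight up and check the result numerically.

move_arm(steps=[[0.75, [0, 0, -0.2], 0], [0.75, [0, 0, -0.5], 0], [0.75, [0, 0, -0.8], 0], [0.75, [0, 0, -0.8], 0], [0.75, [0, 0, -0.8], 0], [0.75, [0.5, 0, -0.5], 0], [0.75, [0, 0, 0], 0], [0.75, [0, 0, 0], 0]])

```text
time: 21.7
eef_pos: [0.5645, 0.1257, 0.2523]
tcp_rot: [[-0.885, -0.465, 0.0], [-0.465, 0.885, 0.0], [-0.0, -0.0, -1.0]]
wrist_force: [-0.2, 1.0, -0.4]
grip_width: 0.0638
grasp_force: 0.0
```

Run:
```python
from h import *
W=imaging.capture("wrist");s=arm.state();print(s["time"],s["eef_pos"],s["wrist_force"])
ax=np.array([.6242,.1572]);L=np.array([np.cos(-2.656),np.sin(-2.656)]);n=np.array([-.4667,.8844])
g=cv2.GaussianBlur(cv2.cvtColor(W["color"],cv2.COLOR_RGB2GRAY),(3,3),0)
for z,lat in((.1715,0),(.1705,.008),(.1615,0),(.158,.005)):
    print(z,lat,[(r,int(cv2.getRectSubPix(g,(1,1),tuple(map(float,proj(W,np.r_[ax+r/1000*L+lat*n,z]))))[0,0])) for r in range(28,104,2)])
# lateral profile across ring mid and across the bench either side
print([(l,int(cv2.getRectSubPix(g,(1,1),tuple(map(float,proj(W,np.r_[ax+.055*L+l/1000*n,.1495]))))[0,0])) for l in range(-36,37,3)])
```

```text
21.75 [0.564342   0.12572484 0.25148111] [0.05270673 0.0170945  0.11075391]
0.1715 0 [(28, 155), (30, 125), (32, 131), (34, 132), (36, 132), (38, 108), (40, 121), (42, 131), (44, 131), (46, 94), (48, 95), (50, 132), (52, 134), (54, 133), (56, 132), (58, 128), (60, 130), (62, 138), (64, 118), (66, 106), (68, 132), (70, 133), (72, 132), (74, 134), (76, 133), (78, 133), (80, 134), (82, 133), (84, 134), (86, 134), (88, 132), (90, 107), (92, 124), (94, 133), (96, 144), (98, 144), (100, 144), (102, 129)]
0.1705 0.008 [(28, 99), (30, 106), (32, 112), (34, 92), (36, 78), (38, 68), (40, 56), (42, 55), (44, 57), (46, 58), (48, 77), (50, 112), (52, 116), (54, 112), (56, 112), (58, 112), (60, 114), (62, 118), (64, 114), (66, 101), (68, 90), (70, 85), (72, 87), (74, 84), (76, 96), (78, 65), (80, 62), (82, 79), (84, 81), (86, 88), (88, 105), (90, 106), (92, 89), (94, 89), (96, 93), (98, 88), (100, 90), (102, 125)]
0.1615 0 [(28, 132), (30, 132), (32, 120), (34, 109), (36, 131), (38, 132), (40, 118), (42, 80), (44, 119), (46, 133), (48, 134), (50, 132), (52, 131), (54, 128), (56, 130), (58, 138), (
[... 226 characters left out ...]
26), (102, 113)]
0.158 0.005 [(28, 89), (30, 87), (32, 66), (34, 66), (36, 68), (38, 64), (40, 65), (42, 96), (44, 121), (46, 125), (48, 121), (50, 121), (52, 119), (54, 119), (56, 124), (58, 124), (60, 102), (62, 95), (64, 88), (66, 89), (68, 91), (70, 91), (72, 91), (74, 91), (76, 90), (78, 90), (80, 90), (82, 90), (84, 90), (86, 85), (88, 98), (90, 108), (92, 115), (94, 117), (96, 117), (98, 115), (100, 105), (102, 157)]
[(-36, 172), (-33, 134), (-30, 108), (-27, 108), (-24, 70), (-21, 85), (-18, 133), (-15, 141), (-12, 141), (-9, 135), (-6, 125), (-3, 120), (0, 116), (3, 114), (6, 117), (9, 116), (12, 115), (15, 100), (18, 86), (21, 74), (24, 69), (27, 76), (30, 77), (33, 76), (36, 123)]
```

Run:
```python
from h import *
W=imaging.capture("wrist")
ax=np.array([.6242,.1572]);L=np.array([np.cos(-2.656),np.sin(-2.656)]);n=np.array([-.4667,.8844])
g=cv2.cvtColor(W["color"],cv2.COLOR_RGB2GRAY)
print("px/mm",np.subtract(proj(W,np.r_[ax+.058*L,.1715]),proj(W,np.r_[ax+.048*L,.1715]))/10)
for z,lat in((.170,0),(.169,-.004),(.169,.004),(.168,-.009),(.168,.009)):
    print(lat,[int(cv2.getRectSubPix(g,(1,1),tuple(map(float,proj(W,np.r_[ax+r/1000*L+lat*n,z]))))[0,0]) for r in np.arange(34,70,.6)])
```

```text
px/mm [-0.00603619 -1.35361629]
0 [134, 133, 133, 135, 126, 108, 95, 97, 119, 128, 131, 130, 129, 131, 131, 130, 129, 126, 111, 90, 73, 74, 89, 110, 124, 129, 132, 135, 136, 134, 131, 133, 132, 133, 132, 130, 129, 131, 128, 125, 126, 130, 132, 132, 131, 132, 135, 136, 132, 117, 106, 103, 104, 105, 119, 129, 133, 133, 132, 133]
-0.004 [137, 138, 139, 139, 134, 120, 94, 76, 72, 73, 72, 74, 74, 73, 72, 69, 77, 77, 75, 74, 73, 84, 100, 117, 135, 137, 137, 136, 136, 137, 138, 137, 138, 139, 139, 137, 138, 138, 135, 132, 130, 135, 137, 137, 136, 140, 141, 141, 131, 116, 103, 99, 104, 114, 126, 136, 140, 141, 137, 140]
0.004 [97, 96, 101, 97, 90, 81, 69, 64, 68, 76, 86, 95, 93, 86, 77, 68, 69, 66, 66, 68, 66, 79, 94, 109, 122, 124, 124, 124, 126, 129, 127, 125, 123, 122, 122, 124, 124, 123, 119, 116, 118, 119, 120, 122, 125, 128, 131, 129, 120, 110, 104, 101, 102, 102, 102, 101, 100, 99, 99, 98]
-0.009 [126, 127, 130, 126, 115, 107, 102, 94, 82, 73, 75, 76, 75, 72, 72, 74, 74, 74, 77, 74, 75, 79, 86, 110, 131, 141, 142, 140, 143, 141, 140, 139, 137, 142, 142, 140, 138, 140, 145, 139, 135, 137, 140, 138, 139, 141, 144, 146, 141, 123, 111, 103, 101, 102, 102, 97, 85, 76, 73, 74]
0.009 [78, 75, 71, 69, 69, 69, 64, 59, 56, 56, 54, 54, 55, 56, 56, 56, 56, 55, 56, 53, 57, 67, 83, 100, 107, 107, 108, 113, 117, 116, 115, 112, 107, 108, 106, 109, 111, 108, 106, 104, 105, 107, 110, 111, 112, 115, 119, 122, 120, 109, 102, 103, 102, 100, 98, 92, 84, 81, 80, 80]
```

The dark collar measures 9.6 mm (actual 10 mm) and runs straight into the ring edge, so there is no gap. The arm is clear, so I'm handing in.

```bash
python3 -c "
from rig import arm
print(arm.job_done())"
```

```text
the job is handed in; nothing more can be done
None
```

The ring is on the indexed empty branch, hanging on the rod snug to the collar (no gap in the final measurements); peak push on the tree was about 10 N, and I handed in at about 22 s, having viewed 11 pictures, one over the limit of 10.

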